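Drive home a valve lever's locking pin and set the lever

TASK

With a flat end face of the mallet, drive the blue-capped sprung locking pin that leans out of the ball valve's lever hub fully home, so that its cap sits on its boss; hit it squarely, with the mallet's head in line with the leaning pin, and push it with nothing but the mallet. Only then swing the yellow lever until it lines up with the red pointer. Leave the mallet standing upright on its head, well on the blue mat, and do not disturb the other things on the bench.

Things in the scene. Friction and masses are not known exactly. Their poses are not given: they have to be found in the camera images.
- mallet: Rubber mallet (0.55 kg) standing on its head: black upright cylinder with two orange bands, 64 mm diameter, 90 mm tall, ends flat; level flat-sided wooden handle 24 mm wide, 30 mm tall, centre line 50 mm above the lower face, along -x to 190 mm from the head's axis. Origin: centre of the lower striking face; z up along the head, +x away from the handle.
- mallet_grip (a point): Point inside the mallet's handle, good to grip: 65 mm from the head's axis, 50 mm above the lower face; axes as the mallet.
- mat: Fixed blue mat, 150 x 150 mm and 6 mm thick, on which the mallet stands. Origin: centre of its underside, z up.
- valve: Fixed brass ball valve on a 230 mm steel pipe (along its x, centre 47 mm up) clamped on a 200 x 110 x 10 mm steel plate. Origin: on the bench, under the vertical stem; z up.
- stem (a point): On the stem's vertical axis, 100 mm above the bench: the lever's hinge point, at the underside of its hub. The hub is 44 mm in diameter and 28 mm high; out of it leans a 40 mm boss that carries the pin.
- lever (a joint): Angle of the valve lever, rad: 0 closed, growing anticlockwise seen from above, 1.57 fully open. Stiff (about 0.35 N m), stays where it is left.
- lever_grip (a point): Centre of the lever's yellow grip, 110 mm from the stem's axis and 116 mm above the bench; x points outward along the lever, z up. The yellow grip is 22 mm wide, 16 mm thick and runs from 55 to 140 mm from the axis; nearer the hub is a plain steel bar 18 mm wide.
- pin (a joint): How far the locking pin has been driven down, m: 0 is 36 mm proud, 0.036 is fully home with its cap on the boss. It slides along its own leaning axis. A spring and tight fit resist it with some 12 to 17 N, most at the bottom; it stays where it is left.
- pin_top (a point): Centre of the flat top of the pin's blue cap (30 mm diameter, 8 mm thick, on a 12 mm steel shank). z points up along the pin, which leans 0.5 rad (29 degrees) from vertical, outward above the lever, in the vertical plane of the lever. When home this point is 20 mm from the stem's axis and 151 mm above the bench; at joint 0 it is 37 mm and 182 mm.
- pointer_tab (a point): Near the top of the red upright tab ending the fixed red set pointer, 162 mm from the stem's axis, 116 mm above the bench; x points outward from the stem: the lever's wanted direction. The tab is 16 x 8 mm, from 82 to 118 mm above the bench; the pointer's flat arm passes under the lever, its top 86 mm above the bench.
- bin: White open parts box, 100 x 160 x 75 mm, loose bystander; origin at the centre of its underside.
- can: Can with a green label, 64 mm diameter, 150 mm tall, loose bystander; origin at the centre of its underside.
- pulley: Steel belt pulley lying flat, 90 mm diameter, 34 mm high, loose bystander; origin at the centre of its underside.
- wrench: Steel wrench lying flat, 180 mm long, loose bystander; origin at the middle of its underside.
Not all that is in view belongs to the job. Several things look just like the mat: the one meant starts farthest to the robot's right.

How it is judged:
By the outcome, as a careful person would: the job done as asked, in the order asked, and still so for the second after the job is handed in, with the robot touching nothing.
It also fails if it takes over 61 s, if anything falls off the work surface, if the arm or the gripper's body presses on something with over 40 N, if the wrist force passes 120 N, or if a joint passes its speed limit or range.

ROBOT

A 6-joint arm with a two-finger parallel gripper is mounted at the origin on the work surface. World frame = base frame: x ahead of the robot, y to its left, z up, the work surface at z = 0. Lengths are in m, angles in rad, forces in N, time in s.
With the tool pointing down it reaches from about 0.35 to 0.775 m from the base axis. Payload 5.5 kg.
Tool frame: the origin (TCP) lies between the finger pads; the fingertips stand 19 mm ahead of it and the grasp point (between the pads) is the TCP; z points along the fingers, y is the line along which they close (so a half turn about z gives the same grasp; the last joint's range is limited). The gripper opens to 85 mm and grips with 20 to 120 N. Pads are 22 mm wide; open, the fingers measure 114 mm over their backs; the gripper's body (76 mm by 85 mm) begins 54 mm behind the grasp point. The pads swing forward as they close: fully open they stand 13 mm farther back than shut.
Start: joints at [1.018, 0.313, 0.046, 1.304, 0, 1.431], TCP at [0.231, 0.527, 0.25] pointing down, gripper open.
Joint ranges: [-2.76, 2.76], [-0.86, 1.69], [-1.03, 1.26], [-2.2, 2.34], [-1.47, 1.5], [-3.14, 3.14]. Speed limits (rad/s): [2.57, 2.57, 3.14, 3.14, 3.14, 3.14].

INTERFACE

Orientations are given as a unit quaternion [w, x, y, z].
In Python, from workcell import env gives the robot as it stands.
- The arm moves only by the shell command python3 -m pendant 'ROWS' [FORCE]. ROWS is JSON, a list of rows, each an object with "travel": the shift along the tool's x, y, z scaled (see below), a list of three; "rot": the turn, a rotation vector about the tool's x, y, z scaled (see below), a list of three; "fingers": the opening, from -1 (shut) to 1 (fully open). In form: [{"travel": [dx, dy, dz], "rot": [wx, wy, wz], "fingers": fingers}, ...]. A call has 1 to 10 rows; each row is the pose to reach, as a shift and turn from the pose commanded when the call began, along the tool's axes at that moment; what a row does not reach only later rows make up. The controller multiplies each number of a shift by 0.12 m and each number of a turn by 60 degrees. A row lasts 1/10 s, in which the tool goes at most 50 mm and 8.59 degrees, less where a joint would pass 70% of its speed; a pose out of reach is approached as far as the arm can. A call with a number of a shift or a turn outside -1 to 1 is refused whole. A call with a gripper value outside its range is refused whole. The fingers move at their own pace and stop on an object; FORCE is the grip in N (left out, the last holds). Time passes only in rows, so rows that repeat a pose let the fingers close. It gives the time, the measured TCP pose, the force, the opening and the grip force at its end, in the units of the state.
- env.get_state(): the state, without advancing time (a new reading comes with each control period).
- env.read_camera(name): name is "side" or "top" or "wrist"; returns (picture, depth): 420x560x3 uint8, blue, green, red; 420x560 float32, m along the optical axis (not along the pixel's ray), 0 where there is no reading.
- env.camera_model(name): a dict with "fovy" (degrees; the focal length in pixels is half the picture's height over the tangent of half this angle, whatever the lens; pixels are square), "cx", "cy" (the principal point, pixels), "rvec" (rotation vector, rad) and "tvec" (3), from world to camera coordinates, as OpenCV has them; the wrist camera has in their place "T_tool_cam" (4x4, takes a point from camera to tool coordinates, whose origin is the TCP and whose axes are the flange's). Camera axes: x right, y down, z forward; pixel columns grow to the right and rows downward; lengths in m; the calibration is good to about 2 mm. A picture is of the moment at which its call begins: read the wrist's pose just before it. camera_model takes no time and is no camera call.
- env.hand_in(): hands the job in; it is judged then, once.
Trained networks look in the newest picture that a camera, given by its name, has taken for a name from the list of things; names that differ only in an ending like _2 or _b are one class to them, and where a whole thing is asked for, a point or a joint stands for the part that bears it (a point fixed in the world has none). Each returns a list of dicts, best first, with "conf" (0 to 1); they miss things now and then, are a little off and sometimes report something else, mostly with a low value. They report only what shows in the picture. A call takes as long as a camera call. They do not tell look-alikes from the thing itself.
- env.outline_of(camera, target): "mask" (420x560 bool, what is visible of it) and "xy" ([column, row] in pixels, amid what is visible of it).
The state is a dict: "clock": time; "joint_pos": joint angles; "qvel": joint speeds; "tau": joint torques, N m; "tcp_pos": TCP position; "orientation": TCP orientation; "wrist_force": force on the tool from outside, world axes, zero at the start; "ft_torque": the same for the moment, N m; "finger_gap": finger opening in m; "grip_force": force on a finger pad.
Only numpy, scipy, OpenCV 4.12 (cv2) and the standard library are available. Lean on these libraries where they do the work, as an engineer would, in place of code of your own. Each camera call takes 0.05 s, during which the arm holds its last target. There are 200 camera calls.

## Working session

There is one attempt and no reset: what is moved stays moved. The work goes in short steps, Python scripts to look and compute and a shell command to move; the robot and the scene stay as the last step left them, time stands still between calls to the robot, and variables do not carry over. Pictures are saved under pics/ and viewed, at most 10 in all, crops included, and the job is handed in when it is done.

```bash
ls; mkdir -p pics; cat > h.py <<'E'
import numpy as np, cv2
from scipy.spatial.transform import Rotation as R
from workcell import env
def cam(name, st=None):
    m=env.camera_model(name); f=210/np.tan(np.radians(m['fovy'])/2)
    if 'rvec' in m:
        Rc=cv2.Rodrigues(np.array(m['rvec'],float))[0]; t=np.array(m['tvec'],float).ravel()
        Rw=Rc.T; o=-Rc.T@t
    else:
        st=st or env.get_state(); T=np.array(m['T_tool_cam'])
        q=st['orientation']; Rt=R.from_quat([q[1],q[2],q[3],q[0]]).as_matrix()
        Rw=Rt@T[:3,:3]; o=np.array(st['tcp_pos'])+Rt@T[:3,3]
    return f,m['cx'],m['cy'],Rw,o,m
def cloud(name,depth,st=None):
    f,cx,cy,Rw,o,m=cam(name,st)
    v,u=np.mgrid[:420,:560]
    p=np.stack([(u-cx)/f*depth,(v-cy)/f*depth,depth],-1)
    return p@Rw.T+o
def proj(name,P,st=None):
    f,cx,cy,Rw,o,m=cam(name,st)
    c=(np.atleast_2d(P)-o)@Rw
    return np.c_[cx+f*c[:,0]/c[:,2],cy+f*c[:,1]/c[:,2]]
E
python3 - <<'E'
from h import *
ims=[]
for n in ['top','side']:
    im,d=env.read_camera(n); np.savez('pics/%s0.npz'%n,im=im,d=d); ims.append(im)
    print(n,env.camera_model(n))
    P=cloud(n,d)
    for t in ['mallet','mat','valve','lever','pin','pointer_tab','bin','can','pulley','wrench']:
        for r in env.outline_of(n,t):
            q=P[r['mask']&(d>0)]
            print(t,round(r['conf'],2),np.round(r['xy']),r['mask'].sum(),np.round(np.median(q,0),3) if len(q) else None, np.round(np.percentile(q,[2,98],0),3).tolist() if len(q) else None)
print(env.get_state())
print(env.camera_model('wrist'))
a=np.hstack(ims); cv2.imwrite('pics/a.png',cv2.resize(np.vstack(ims),(560*600//840,600)) if 0 else cv2.resize(a,(800,300)))
cv2.imwrite('pics/top.png',cv2.resize(ims[0],(800,600)));cv2.imwrite('pics/side.png',cv2.resize(ims[1],(800,600)))
E
```

```text
pics
top {'fovy': 46.74883619849753, 'cx': 277.51238086007805, 'cy': 212.41204116347888, 'rvec': array([ 2.15500672, -2.18004243,  0.08250197]), 'tvec': array([0.00501366, 0.55654693, 1.59247985])}
mallet 0.71 [233. 202.] 713 [0.583 0.139 0.076] [[0.442, 0.097, 0.038], [0.64, 0.188, 0.102]]
mat 0.76 [170. 166.] 1899 [0.716 0.375 0.006] [[0.64, 0.299, -0.002], [0.789, 0.451, 0.014]]
mat 0.74 [238. 196.] 1511 [0.621 0.125 0.006] [[0.544, 0.068, -0.002], [0.69, 0.217, 0.062]]
mat 0.65 [200. 262.] 1997 [0.395 0.257 0.006] [[0.325, 0.184, -0.002], [0.466, 0.328, 0.014]]
valve 0.61 [340. 202.] 2124 [ 0.593 -0.2    0.054] [[0.513, -0.295, 0.002], [0.699, -0.12, 0.175]]
lever 0.83 [333. 203.] 381 [ 0.576 -0.178  0.129] [[0.519, -0.227, 0.117], [0.621, -0.109, 0.182]]
pin 0.38 [340. 196.] 66 [ 0.586 -0.186  0.176] [[0.574, -0.199, 0.167], [0.598, -0.175, 0.183]]
bin 0.77 [418. 283.] 1871 [ 0.319 -0.463  0.009] [[0.263, -0.538, -0.002], [0.381, -0.372, 0.079]]
can 0.75 [138. 299.] 576 [0.287 0.428 0.143] [[0.256, 0.41, 0.002], [0.315, 0.47, 0.155]]
can 0.58 [268. 255.] 227 [0.425 0.037 0.007] 
[... 2117 characters left out ...]
orientation': array([1.78455450e-05, 2.04946066e-01, 9.78773267e-01, 4.11303854e-05]), 'wrist_force': array([-0.61868756,  0.11936678, -0.10743583]), 'ft_torque': array([-0.02222632, -0.01278274, -0.04243189]), 'grip_force': 0.0, 'finger_gap': 0.08568037825643841}
{'fovy': 62.720296790797164, 'cx': 283.7243039533955, 'cy': 213.91783270475935, 'T_tool_cam': array([[ 8.29572852e-04, -9.53865338e-01, -3.00233623e-01,
         7.67528522e-02],
       [ 9.99999626e-01,  7.17499793e-04,  4.83537979e-04,
        -1.63283325e-05],
       [-2.45812556e-04, -3.00233912e-01,  9.53865576e-01,
        -1.23934450e-01],
       [ 0.00000000e+00,  0.00000000e+00,  0.00000000e+00,
         1.00000000e+00]])}
```

View pics/top.png

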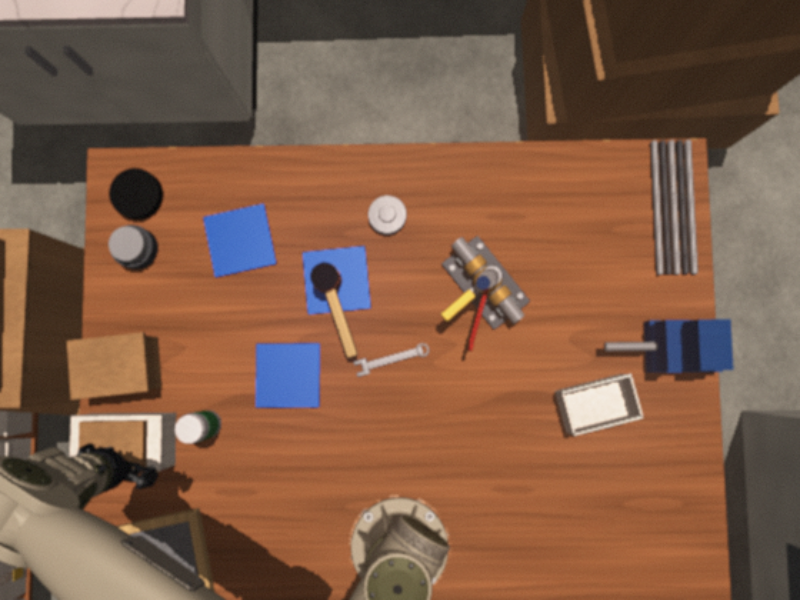

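View pics/side.png

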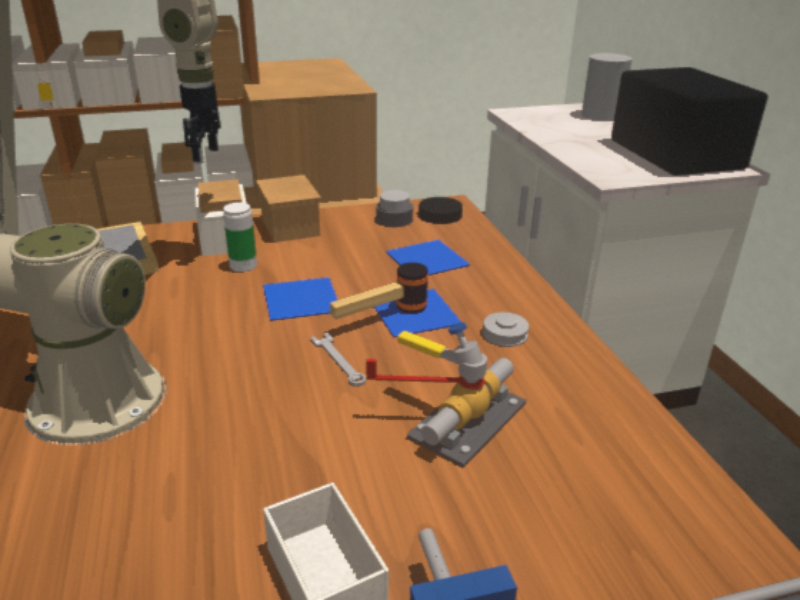

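```bash
python3 - <<'E'
from h import *
z=np.load('pics/top0.npz');im,d=z['im'],z['d'];P=cloud('top',d)
h=cv2.cvtColor(im,cv2.COLOR_BGR2HSV)
def rep(n,m):
    q=P[m&(d>0)]; print(n,m.sum(),np.round(np.median(q,0),3),np.round(np.percentile(q,[3,97],0),3).tolist())
    return q
# top-view regions by height
X,Y,Z=P[...,0],P[...,1],P[...,2]
reg=(X>.42)&(X<.75)&(Y>.03)&(Y<.24)
rep('head top',reg&(Z>.086)&(d>0))
q=rep('handle',reg&(Z>.055)&(Z<.08)&(d>0))
w,v=np.linalg.eigh(np.cov(q[:,:2].T));print(v[:,1],np.degrees(np.arctan2(v[1,1],v[0,1])))
rg=(X>.4)&(X<.75)&(Y>-.4)&(Y<-.05)&(d>0)
yel=rg&(h[...,0]>20)&(h[...,0]<35)&(h[...,1]>120)&(Z>.1)
q=rep('yellow',yel);w,v=np.linalg.eigh(np.cov(q[:,:2].T));print(v[:,1],np.degrees(np.arctan2(v[1,1],v[0,1])))
rep('bluecap',rg&(h[...,0]>95)&(h[...,0]<130)&(h[...,1]>100)&(Z>.13))
red=rg&((h[...,0]<8)|(h[...,0]>172))&(h[...,1]>130)
q=rep('red',red);w,v=np.linalg.eigh(np.cov(q[:,:2].T));print(v[:,1],np.degrees(np.arctan2(v[1,1],v[0,1])))
rep('redtab',red&(Z>.1))
rep('pipe',rg&(Z>.03)&(Z<.075))
E
```

```text
head top 311 [0.614 0.159 0.096] [[0.586, 0.133, 0.089], [0.641, 0.188, 0.103]]
handle 384 [0.513 0.126 0.07 ] [[0.439, 0.097, 0.063], [0.586, 0.154, 0.077]]
[-0.95452932 -0.29811706] -162.65545559310627
yellow 157 [ 0.544 -0.136  0.124] [[0.516, -0.167, 0.118], [0.569, -0.107, 0.13]]
[-0.65762576  0.75334478] 131.11905040357408
bluecap 39 [ 0.585 -0.187  0.176] [[0.578, -0.195, 0.167], [0.594, -0.178, 0.183]]
red 180 [ 0.512 -0.182  0.086] [[0.45, -0.203, -0.003], [0.574, -0.162, 0.119]]
[-0.95399073  0.2998361 ] 162.5522410408394
redtab 15 [ 0.453 -0.162  0.119] [[0.445, -0.167, 0.103], [0.459, -0.159, 0.123]]
pipe 715 [ 0.597 -0.208  0.062] [[0.519, -0.277, 0.034], [0.692, -0.14, 0.073]]
```

Top picture (800x600): candidates for the mat are (240,240), (337,280) and (288,375). The rightmost is (337,280), under the mallet. For the mallet they are the black/orange one at (325,277), the blue-headed tool at (690,345) and the black disc at (135,193); the description picks (325,277). The yellow lever is at (460,303), the blue cap at (484,284), and the red pointer's tab at about (470,348). The side view agrees: mallet (412,285), cap (457,328), tab (371,370).

Next I move above the mallet and check the choice in a close crop.

```bash
for i in 1; do python3 -m pendant '[{"travel":[-0.935,-0.47,0],"rot":[0,0,0],"fingers":1},{"travel":[-0.935,-0.47,0],"rot":[0,0,0],"fingers":1},{"travel":[-0.935,-0.47,0],"rot":[0,0,0],"fingers":1}]'; done
python3 -m pendant '[{"travel":[-0.935,-0.47,0],"rot":[0,0,0],"fingers":1},{"travel":[-0.935,-0.47,0],"rot":[0,0,0],"fingers":1},{"travel":[-0.935,-0.47,0],"rot":[0,0,0],"fingers":1}]'
python3 -m pendant '[{"travel":[-0.935,-0.47,0],"rot":[0,0,0],"fingers":1},{"travel":[-0.935,-0.47,0],"rot":[0,0,0],"fingers":1},{"travel":[-0.935,-0.47,0],"rot":[0,0,0],"fingers":1}]'
python3 -m pendant '[{"travel":[-0.935,-0.47,0],"rot":[0,0,-0.683],"fingers":1},{"travel":[-0.935,-0.47,0],"rot":[0,0,-0.683],"fingers":1},{"travel":[-0.935,-0.47,0],"rot":[0,0,-0.683],"fingers":1},{"travel":[-0.935,-0.47,0],"rot":[0,0,-0.683],"fingers":1},{"travel":[-0.935,-0.47,0],"rot":[0,0,-0.683],"fingers":1},{"travel":[-0.935,-0.47,0],"rot":[0,0,-0.683],"fingers":1},{"travel":[-0.935,-0.47,0],"rot":[0,0,-0.683],"fingers":1}]'
cat >> h.py <<'E'
def rows(pos,Rt,st=None):
    "scaled travel and rot from the present pose to TCP pos, rotation Rt"
    st=st or env.get_state(); q=st['orientation']; R0=R.from_quat([q[1],q[2],q[3],q[0]])
    t=R0.inv().apply(np.array(pos)-st['tcp_pos'])/.12
    w=(R0.inv()*R.from_matrix(Rt)).as_rotvec()/np.radians(60)
    print('travel',np.round(t,3),'rot',np.round(w,3))
def axes(xa,tilt=0):
    "tool: x at azimuth xa (deg, level), z down tilted"
    a=np.radians(xa); x=np.array([np.cos(a),np.sin(a),0]); z=np.array([0,0,-1.]); y=np.cross(z,x)
    return R.from_rotvec(x*tilt).as_matrix()@np.c_[x,y,z]
def line(q):
    c=np.median(q,0); w,v=np.linalg.eigh(np.cov(q[:,:2].T)); return c,np.degrees(np.arctan2(v[1,1],v[0,1])),np.sqrt(w)
E
python3 - <<'E'
from h import *
st=env.get_state(); im,d=env.read_camera('wrist'); P=cloud('wrist',d,st); cv2.imwrite('pics/w1.png',im)
X,Y,Z=P[...,0],P[...,1],P[...,2]; reg=(X>.42)&(X<.75)&(Y>.03)&(Y<.24)&(d>0)
q=P[reg&(Z>.088)&(Z<.11)]; (c,r)=cv2.minEnclosingCircle(q[:,:2].astype(np.float32)); print('head',c,r,np.median(q,0))
q=P[reg&(Z>.06)&(Z<.08)]; print('handle',line(q),np.percentile(q,[1,50,99],0))
h=cv2.cvtColor(im,cv2.COLOR_BGR2HSV); m=reg&(h[...,0]>100)&(h[...,0]<130)&(h[...,1]>120)&(Z<.03)
q=P[m]; print('mat',cv2.minAreaRect(q[:,:2].astype(np.float32)),np.median(q[:,2]))
for r in env.outline_of('wrist','mallet'): print(r['conf'],r['xy'],r['mask'].sum())
print(st['tcp_pos'],st['orientation'],st['joint_pos'],st['clock'])
E
```

```text
clock: 1.4
tcp_pos: [0.3122, 0.4279, 0.2503]
orientation: [0.0, 0.206, 0.979, -0.0]
wrist_force: [-0.2, -0.2, -0.8]
finger_gap: 0.0852
grip_force: 0.0
clock: 1.7
tcp_pos: [0.3928, 0.3309, 0.2505]
orientation: [0.0, 0.206, 0.979, -0.0]
wrist_force: [0.6, 1.6, 0.2]
finger_gap: 0.0854
grip_force: 0.0
clock: 2.0
tcp_pos: [0.4733, 0.234, 0.2504]
orientation: [0.001, 0.206, 0.978, -0.0]
wrist_force: [-0.7, 0.6, 0.4]
finger_gap: 0.0856
grip_force: 0.0
clock: 2.7
tcp_pos: [0.5512, 0.1401, 0.2503]
orientation: [-0.0, -0.149, 0.989, 0.0]
wrist_force: [-0.1, 0.9, -0.1]
finger_gap: 0.0854
grip_force: 0.0
head (0.6142532229423523, 0.16014187037944794) 0.032209575176239014 [0.61178304 0.15951745 0.09607397]
handle (array([0.50552389, 0.12408603, 0.07097568]), np.float64(-161.44672534802586), array([0.00787562, 0.04863851])) [[0.43593633 0.09362518 0.06516902]
 [0.50552389 0.12408603 0.07097568]
 [0.59616978 0.17121901 0.0777476 ]]
mat ((0.558971643447876, 0.14711882174015045), (0.17018955945968628, 0.2903826832771301), 85.48744201660156) 0.006147100697414615
0.92 [280.9, 220.5] 9748
[0.55124699 0.14005931 0.2502873 ] [-4.60467772e-06 -1.49110182e-01  9.88820587e-01  3.00101336e-05] [ 1.07658181e-01  3.00994128e-01  2.91349250e-02  1.29894885e+00
  5.95805389e-05 -1.91678488e-01] 2.7
```

View pics/w1.png

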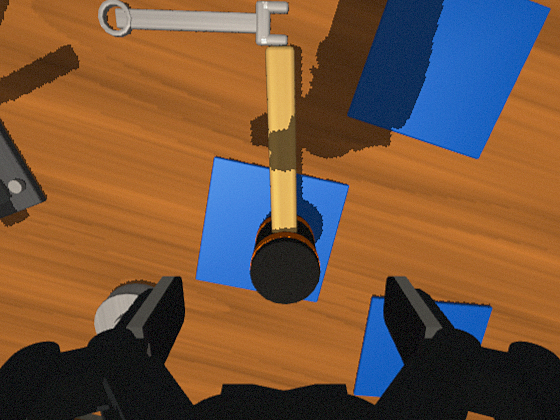

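The wrist crop confirms the choice: black head with orange bands at (285,267), handle running up to (280,50), standing on the rightmost mat (272,228). The wrench's jaw at (270,20) is close to the handle end. Now the grasp and lift.

```bash
python3 -m pendant '[{"travel":[0,0,0.4],"rot":[0,0,-0.015],"fingers":1},{"travel":[0,0,0.8],"rot":[0,0,-0.015],"fingers":1},{"travel":[0,0,0.8],"rot":[0,0,-0.015],"fingers":1}]' >/dev/null
python3 -m pendant '[{"travel":[-0.01,0,0.35],"rot":[0,0,0],"fingers":1},{"travel":[-0.01,0,0.6],"rot":[0,0,0],"fingers":1},{"travel":[-0.01,0,0.81],"rot":[0,0,0],"fingers":1},{"travel":[-0.01,0,0.81],"rot":[0,0,0],"fingers":1},{"travel":[-0.01,0,0.81],"rot":[0,0,0],"fingers":1}]'
python3 -m pendant '[{"travel":[0,0,0],"rot":[0,0,0],"fingers":-1},{"travel":[0,0,0],"rot":[0,0,0],"fingers":-1},{"travel":[0,0,0],"rot":[0,0,0],"fingers":-1},{"travel":[0,0,0],"rot":[0,0,0],"fingers":-1},{"travel":[0,0,0],"rot":[0,0,0],"fingers":-1},{"travel":[0,0,0],"rot":[0,0,0],"fingers":-1},{"travel":[0,0,0],"rot":[0,0,0],"fingers":-1},{"travel":[0,0,0],"rot":[0,0,0],"fingers":-1}]' 115
```

```text
clock: 3.6
tcp_pos: [0.5535, 0.1407, 0.059]
orientation: [0.001, -0.158, 0.987, 0.0]
wrist_force: [0.9, -0.0, -0.1]
finger_gap: 0.0856
grip_force: 0.0
clock: 4.4
tcp_pos: [0.5528, 0.1403, 0.058]
orientation: [0.001, -0.158, 0.987, -0.0]
wrist_force: [-1.6, -0.1, 6.6]
finger_gap: 0.0226
grip_force: 112.3
```

```bash
python3 -m pendant '[{"travel":[0,0,-0.2],"rot":[0,0,0],"fingers":-1},{"travel":[0,0,-0.6],"rot":[0,0,0],"fingers":-1},{"travel":[0,0,-1],"rot":[0,0,0],"fingers":-1}]' >/dev/null
python3 -m pendant '[{"travel":[0,0,-0.4],"rot":[0,0,0],"fingers":-1},{"travel":[0,0,-0.8],"rot":[0,0,0],"fingers":-1},{"travel":[0,0,-1],"rot":[0,0,0],"fingers":-1},{"travel":[0,0,-1],"rot":[0,0,0],"fingers":-1}]'
python3 - <<'E'
from h import *
st=env.get_state()
q=st['orientation'];Rt=R.from_quat([q[1],q[2],q[3],q[0]]).as_matrix()
for n in ['wrist','top','side']:
    im,d=env.read_camera(n); P=(cloud(n,d,st)-st['tcp_pos'])@Rt   # tool coords
    cv2.imwrite('pics/b_%s.png'%n,im)
    X,Y,Z=P[...,0],P[...,1],P[...,2]; ok=(d>0)
    reg=ok&(X>-.115)&(X<-.025)&(abs(Y)<.05)
    q=P[reg&(abs(Z+.038)<.008)]
    if len(q)>30: print(n,'top face',cv2.minEnclosingCircle(q[:,:2].astype(np.float32)),np.median(q,0),len(q), np.linalg.lstsq(np.c_[q[:,:2],np.ones(len(q))],q[:,2],rcond=None)[0])
    q=P[ok&(X>.03)&(X<.13)&(abs(Y)<.025)&(abs(Z)<.04)]
    if len(q)>30: print(n,'handle',line(q),np.percentile(q,[1,50,99],0))
rows([.552,.14,.3],axes(221,0),st)
# valve from top and side by colour
for n in ['top','side']:
    z=np.load('pics/%s0.npz'%n);im,d=z['im'],z['d'];P=cloud(n,d);h=cv2.cvtColor(im,cv2.COLOR_BGR2HSV);X,Y,Z=P[...,0],P[...,1],P[...,2]
    rg=(X>.4)&(X<.75)&(Y>-.4)&(Y<-.05)&(d>0)
    for nm,m in [('yel',rg&(h[...,0]>20)&(h[...,0]<35)&(h[...,1]>120)&(Z>.11)),('cap',rg&(h[...,0]>95)&(h[...,0]<130)&(h[...,1]>100)&(Z>.14)),('tab',rg&((h[...,0]<8)|(h[...,0]>172))&(h[...,1]>130)&(Z>.1)),('red',rg&((h[...,0]<8)|(h[...,0]>172))&(h[...,1]>130)&(Z>.07))]:
        q=P[m]; print(n,nm,len(q),np.round(q.mean(0),4),line(q)[1:])
E
```

```text
clock: 5.1
tcp_pos: [0.5537, 0.1405, 0.3004]
orientation: [0.003, -0.158, 0.987, -0.0]
wrist_force: [1.2, -0.1, -5.5]
finger_gap: 0.0226
grip_force: 114.0
wrist handle (array([ 7.36337951e-02,  2.23391012e-05, -1.31581757e-02]), np.float64(-179.98657836709725), array([0.0067272 , 0.02156042])) [[ 3.10107150e-02 -1.17437209e-02 -1.48274837e-02]
 [ 7.36337951e-02  2.23391012e-05 -1.31581757e-02]
 [ 1.04714835e-01  1.16210368e-02 -9.54161326e-03]]
top handle (array([ 0.08195927, -0.00203607, -0.00990605]), np.float64(-177.78969048045155), array([0.00712267, 0.02671378])) [[ 0.03233236 -0.01213958 -0.01630274]
 [ 0.08195927 -0.00203607 -0.00990605]
 [ 0.12524769  0.01149942  0.01300915]]
side top face ((-0.06497346609830856, -0.00322914682328701), 0.03307964652776718) [-0.06869951 -0.01191995 -0.03249719] 106 [-0.00513655 -0.00183974 -0.03274292]
side handle (array([ 0.08322451, -0.01111912,  0.00079401]), np.float64(-178.14108883030715), array([0.00603025, 0.02976754])) [[ 0.03108373 -0.01593967 -0.01107476]
 [ 0.08322451 -0.01111912  0.00079401]
 [ 0.12698803  0.00948073  0.01954605]]

[... 180 characters left out ...]
.1864  0.1759] (np.float64(64.04679330392352), array([0.00495104, 0.00539922]))
top tab 15 [ 0.4524 -0.1627  0.1165] (np.float64(169.65165606947855), array([0.00249045, 0.00461975]))
top red 137 [ 0.5111 -0.1814  0.0899] (np.float64(162.620008742064), array([0.00290491, 0.04064528]))
side yel 281 [ 0.5416 -0.1424  0.1214] (np.float64(130.7472376633724), array([0.00622336, 0.02347331]))
side cap 52 [ 0.5845 -0.1918  0.1774] (np.float64(82.03232507154242), array([0.00590814, 0.0081032 ]))
side tab 51 [ 0.4514 -0.1663  0.112 ] (np.float64(160.81231088524984), array([0.00285531, 0.00405694]))
side red 359 [ 0.523  -0.1896  0.0903] (np.float64(160.74891626656955), array([0.00511014, 0.06192417]))
```

```bash
python3 -m pendant '[{"travel":[0.2,-0.37,-0.085],"rot":[0,0,0],"fingers":-1},{"travel":[0.435,-0.735,-0.085],"rot":[0,0,0],"fingers":-1},{"travel":[0.435,-0.735,-0.085],"rot":[0,0,0],"fingers":-1}]' >/dev/null
python3 -m pendant '[{"travel":[0.2,-0.37,-0.085],"rot":[0,0,-0.13],"fingers":-1},{"travel":[0.435,-0.735,-0.085],"rot":[0,0,-0.26],"fingers":-1},{"travel":[0.435,-0.735,-0.085],"rot":[0,0,-0.38],"fingers":-1},{"travel":[0.435,-0.735,-0.085],"rot":[0,0,-0.38],"fingers":-1},{"travel":[0.435,-0.735,-0.085],"rot":[0,0,-0.38],"fingers":-1}]'
cat > valve.py <<'E'
from h import *
import sys
st=env.get_state(); im,d=env.read_camera('wrist'); P=cloud('wrist',d,st);cv2.imwrite('pics/%s.png'%sys.argv[1],im)
h=cv2.cvtColor(im,cv2.COLOR_BGR2HSV);X,Y,Z=P[...,0],P[...,1],P[...,2]
rg=(X>.4)&(X<.75)&(Y>-.4)&(Y<-.05)&(d>0)&(Z<.2)
red=rg&((h[...,0]<8)|(h[...,0]>172))&(h[...,1]>130)
for nm,m in [('yel top',rg&(h[...,0]>20)&(h[...,0]<35)&(h[...,1]>120)&(abs(Z-.124)<.004)),('cap',rg&(h[...,0]>95)&(h[...,0]<130)&(h[...,1]>100)&(Z>.12)),('tab top',red&(Z>.112)),('red arm',red&(abs(Z-.086)<.004))]:
    q=P[m]; 
    if len(q)<5: print(nm,len(q)); continue
    c,a,w=line(q); print(nm,len(q),np.round(q.mean(0),4),'az',round(a,2),np.round(w,4))
    if len(q)>20:
        b=cv2.minAreaRect(q[:,:2].astype(np.float32)); print('   rect',np.round(b[0],4),np.round(b[1],4),round(b[2],1))
    if nm=='cap':
        for it in range(3):
            A=np.c_[q[:,:2]-q[:,:2].mean(0),np.ones(len(q))]; s=np.linalg.lstsq(A,q[:,2],rcond=None)[0]; r=q[:,2]-A@s; q=q[abs(r)<max(.0015,np.std(r)*1.2)]
        n=np.array([-s[0],-s[1],1]);n/=np.linalg.norm(n); e=np.linalg.svd(n[None])[2][1:]
        cc,rr=cv2.minEnclosingCircle(((q-q.mean(0))@e.T).astype(np.float32)); print('  plane n',np.round(n,3),'tilt',np.arccos(n[2]),'az',np.degrees(np.arctan2(n[1],n[0])),len(q),'centre',np.round(q.mean(0)+np.array(cc)@e,4),rr)
m=rg&(Z>.03)
print(st['tcp_pos'],st['clock'])
E
python3 valve.py v1
```

```text
clock: 6.05
tcp_pos: [0.5077, -0.0595, 0.3154]
orientation: [-0.001, -0.349, 0.937, 0.001]
wrist_force: [0.5, -0.2, -6.0]
finger_gap: 0.0225
grip_force: 115.3
yel top 2147 [ 0.5421 -0.1365  0.1237] az 130.57 [0.0063 0.0239]
   rect [ 0.5429 -0.1366] [0.0218 0.0851] 41.0
cap 1236 [ 0.5845 -0.1855  0.1757] az -140.54 [0.0064 0.0072]
   rect [ 0.583  -0.1852] [0.028 0.03 ] 76.5
  plane n [-0.312  0.363  0.878] tilt 0.49929321113585373 az 130.6387021019905 1116 centre [ 0.5845 -0.1853  0.1756] 0.014663106761872768
tab top 185 [ 0.4515 -0.1628  0.1178] az 163.05 [0.0022 0.0045]
   rect [ 0.4515 -0.1632] [0.0075 0.0159] 72.5
red arm 1524 [ 0.5272 -0.1866  0.0861] az 162.12 [0.0037 0.042 ]
   rect [ 0.5281 -0.1934] [0.0377 0.1682] 78.9
[ 0.50769498 -0.05947604  0.31541952] 6.05
```

View pics/v1.png

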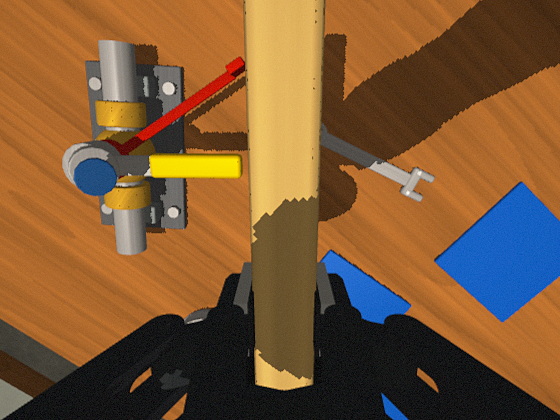

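The wrist view shows the cap at (95,177), the yellow lever at (195,165) and the red tab at (237,66), with the handle held straight. The depth data give a stem at (0.6066,-0.2104), lever azimuth 130.7°, pointer azimuth about 163°, and the pin leaning 0.50 rad, already about 7 mm in.

```bash
cat >> h.py <<'E'
u=np.array([-.3129,.3632,.8776]); home=np.array([.5936,-.1955,.1505])
AS=axes(220.75,.5)
def strike(t,st=None): # face centre t above home along pin
    rows(home+u*(t+.052)+.065*AS[:,0],AS,st)
E
python3 - <<'E'
from h import *
print(AS)
st=env.get_state();q=st['orientation'];Rt=R.from_quat([q[1],q[2],q[3],q[0]]).as_matrix()
im,d=env.read_camera('wrist'); P=(cloud('wrist',d,st)-st['tcp_pos'])@Rt
X,Y,Z=P[...,0],P[...,1],P[...,2];q=P[(d>0)&(X>.025)&(X<.13)&(abs(Y)<.009)&(Z<-.005)&(Z>-.03)]
for k in range(4):
    A=np.c_[q[:,0],q[:,1],np.ones(len(q))];s=np.linalg.lstsq(A,q[:,2],rcond=None)[0];r=q[:,2]-A@s;q=q[abs(r)<.003]
print('handle slope',s,len(q),q.min(0),q.max(0))
strike(.029+.035)
E
```

```text
[[-7.57564984e-01 -5.72850576e-01  3.12949696e-01]
 [-6.52759752e-01  6.64825820e-01 -3.63196001e-01]
 [-3.19041515e-17 -4.79425539e-01 -8.77582562e-01]]
handle slope [-0.0032122   0.00037415 -0.01312482] 14884 [ 0.02501123 -0.00899994 -0.01620397] [ 0.10554415  0.00899983 -0.01105725]
travel [ 0.749 -0.862  0.532] rot [0.479 0.    0.004]
```

```bash
python3 -m pendant '[{"travel":[0.2,-0.2,0],"rot":[0.14,0,0.004],"fingers":-1},{"travel":[0.4,-0.45,0],"rot":[0.28,0,0.004],"fingers":-1},{"travel":[0.6,-0.7,0.1],"rot":[0.4,0,0.004],"fingers":-1},{"travel":[0.749,-0.862,0.3],"rot":[0.479,0,0.004],"fingers":-1},{"travel":[0.749,-0.862,0.532],"rot":[0.479,0,0.004],"fingers":-1},{"travel":[0.749,-0.862,0.532],"rot":[0.479,0,0.004],"fingers":-1},{"travel":[0.749,-0.862,0.532],"rot":[0.479,0,0.004],"fingers":-1},{"travel":[0.749,-0.862,0.532],"rot":[0.479,0,0.004],"fingers":-1}]'
python3 - <<'E'
from h import *
strike(.029+.035); st=env.get_state(); print(st['joint_pos'])
im,d=env.read_camera('side'); P=cloud('side',d); np.savez('pics/s1.npz',im=im,d=d)
c=im[140:330,180:420].copy()
print(proj('side',[home,home+.029*u,home+.064*u]))
cv2.imwrite('pics/s1.png',cv2.resize(c,(720,570),interpolation=cv2.INTER_CUBIC))
E
```

```text
clock: 6.95
tcp_pos: [0.5104, -0.1967, 0.2559]
orientation: [0.088, -0.338, 0.908, -0.233]
wrist_force: [0.5, -0.9, -5.1]
finger_gap: 0.0228
grip_force: 115.4
travel [0.01  0.03  0.017] rot [-0.004  0.003  0.   ]
[-0.40703332 -0.06411403 -0.50066844  0.67226953 -0.2096735  -1.16894447]
[[323.68849473 239.20673847]
 [318.96056515 227.79006795]
 [313.18501102 213.84366766]]
```

View pics/s1.png

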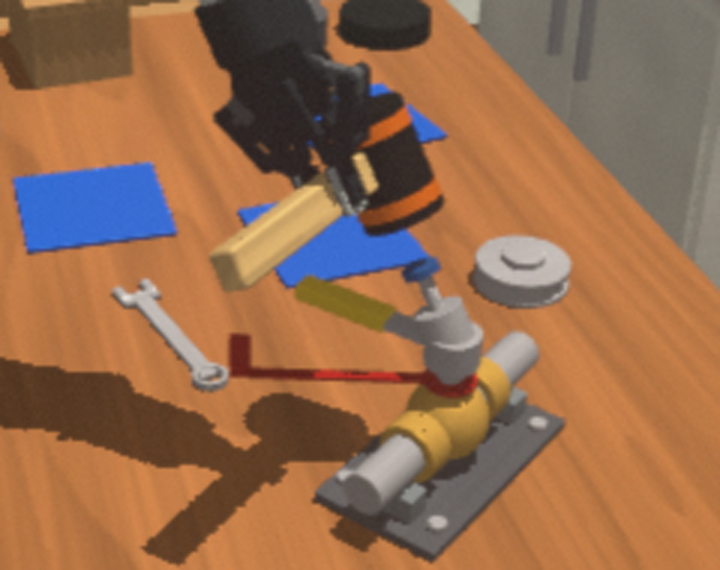

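The side crop shows the mallet's head over the cap at (420,268), in line with the leaning pin and with clear space around it. I press down in steps.

```bash
python3 -m pendant '[{"travel":[0.01,0.03,0.1],"rot":[0,0.003,0],"fingers":-1},{"travel":[0.01,0.03,0.2],"rot":[0,0.003,0],"fingers":-1},{"travel":[0.01,0.03,0.26],"rot":[0,0.003,0],"fingers":-1},{"travel":[0.01,0.03,0.26],"rot":[0,0.003,0],"fingers":-1}]'
python3 -c "
from h import *
strike(.029)"
python3 -m pendant '[{"travel":[0,0,0.06],"rot":[0,0,0],"fingers":-1},{"travel":[0,0,0.1],"rot":[0,0,0],"fingers":-1},{"travel":[0,0,0.14],"rot":[0,0,0],"fingers":-1},{"travel":[0,0,0.17],"rot":[0,0,0],"fingers":-1},{"travel":[0,0,0.2],"rot":[0,0,0],"fingers":-1},{"travel":[0,0,0.22],"rot":[0,0,0],"fingers":-1}]'
python3 -c "
from h import *
strike(0.0)"
```

```text
clock: 7.4
tcp_pos: [0.5154, -0.2067, 0.2235]
orientation: [0.085, -0.337, 0.908, -0.232]
wrist_force: [-1.0, 0.5, -5.4]
finger_gap: 0.0225
grip_force: 115.4
travel [-0.013 -0.02   0.029] rot [ 0.    -0.002  0.   ]
clock: 8.0
tcp_pos: [0.5239, -0.2163, 0.2029]
orientation: [0.086, -0.337, 0.908, -0.234]
wrist_force: [-9.4, 4.3, 6.4]
finger_gap: 0.0227
grip_force: 117.5
travel [-0.012 -0.008  0.069] rot [-0.003 -0.001  0.   ]
```

```bash
python3 -m pendant '[{"travel":[-0.01,0,0.03],"rot":[0,0,0],"fingers":-1},{"travel":[-0.01,0,0.06],"rot":[0,0,0],"fingers":-1},{"travel":[-0.01,0,0.06],"rot":[0,0,0],"fingers":-1}]'
python3 -c "
from h import *
strike(0.0)"
python3 -m pendant '[{"travel":[0,0,0.01],"rot":[0,0,0],"fingers":-1},{"travel":[0,0,0.02],"rot":[0,0,0],"fingers":-1},{"travel":[0,0,0.02],"rot":[0,0,0],"fingers":-1}]'
python3 -c "
from h import *
strike(0.0)"
```

```text
clock: 8.3
tcp_pos: [0.5265, -0.2188, 0.1963]
orientation: [0.085, -0.337, 0.908, -0.234]
wrist_force: [-8.9, 2.0, 2.8]
finger_gap: 0.0225
grip_force: 117.0
travel [-0.009 -0.008  0.006] rot [-0.003 -0.003 -0.   ]
clock: 8.6
tcp_pos: [0.5266, -0.2194, 0.1957]
orientation: [0.085, -0.337, 0.908, -0.234]
wrist_force: [-19.3, 6.8, 16.2]
finger_gap: 0.0224
grip_force: 119.6
travel [-0.012 -0.007 -0.001] rot [-0.004 -0.004  0.   ]
```

The force rises to about 29 N with almost no motion, so the pin has seated. I back off along the pin and check.

```bash
python3 -m pendant '[{"travel":[0,0,-0.1],"rot":[0,0,0],"fingers":-1},{"travel":[0,0,-0.4],"rot":[0,0,0],"fingers":-1},{"travel":[0,0,-0.8],"rot":[0,0,0],"fingers":-1},{"travel":[0,0,-0.95],"rot":[0,0,0],"fingers":-1}]'
python3 - <<'E'
from h import *
AG=axes(220.75,0)
st=env.get_state()
rows([.51,-.06,.3154],AG,st)
im,d=env.read_camera('side'); P=cloud('side',d);h=cv2.cvtColor(im,cv2.COLOR_BGR2HSV)
cv2.imwrite('pics/s2.png',cv2.resize(im[190:310,240:400],(800,600),interpolation=cv2.INTER_CUBIC))
for n in ['side','top']:
    if n=='top': im,d=env.read_camera('top');P=cloud('top',d);h=cv2.cvtColor(im,cv2.COLOR_BGR2HSV)
    X,Y,Z=P[...,0],P[...,1],P[...,2]
    rg=(X>.55)&(X<.65)&(Y>-.25)&(Y<-.15)&(d>0)&(Z>.12)&(Z<.2)
    q=P[rg&(h[...,0]>95)&(h[...,0]<130)&(h[...,1]>100)]; print(n,len(q),q.mean(0) if len(q) else 0)
E
```

```text
clock: 9.0
tcp_pos: [0.4929, -0.177, 0.2981]
orientation: [0.088, -0.337, 0.907, -0.235]
wrist_force: [2.3, -0.4, -5.3]
finger_gap: 0.0224
grip_force: 115.5
travel [-0.744  0.495 -0.438] rot [-0.485  0.002 -0.   ]
side 48 [ 0.59338314 -0.20285463  0.15253233]
top 34 [ 0.59481917 -0.19708019  0.1523704 ]
```

View pics/s2.png

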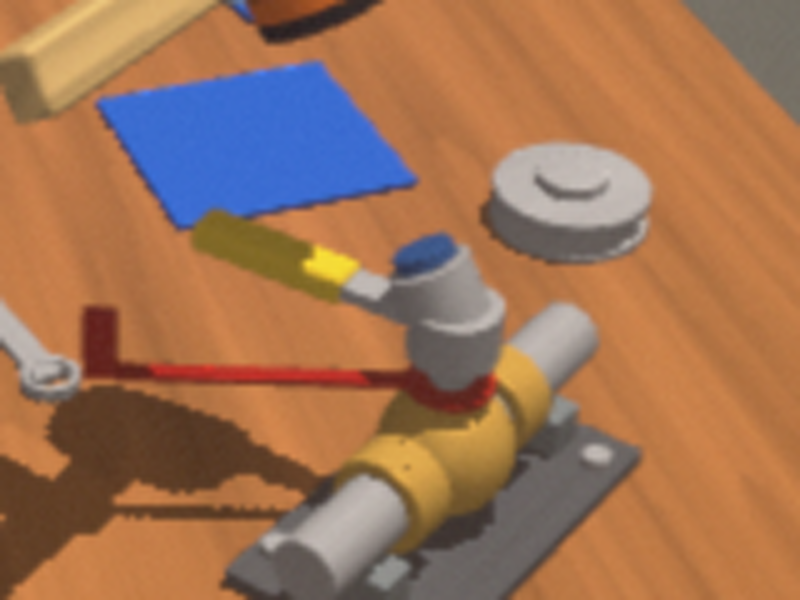

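The side crop shows the cap at (425,255) sitting on the boss. I go back upright and confirm with the wrist depth.

```bash
python3 -m pendant '[{"travel":[-0.2,0.15,-0.25],"rot":[0,0,0],"fingers":-1},{"travel":[-0.4,0.35,-0.438],"rot":[-0.14,0,0],"fingers":-1},{"travel":[-0.744,0.495,-0.438],"rot":[-0.28,0,0],"fingers":-1},{"travel":[-0.744,0.495,-0.438],"rot":[-0.4,0,0],"fingers":-1},{"travel":[-0.744,0.495,-0.438],"rot":[-0.485,0,0],"fingers":-1},{"travel":[-0.744,0.495,-0.438],"rot":[-0.485,0,0],"fingers":-1},{"travel":[-0.744,0.495,-0.438],"rot":[-0.485,0,0],"fingers":-1}]'
python3 valve.py v2
python3 - <<'E'
from h import *
z=np.load('pics/top0.npz');im,d=z['im'],z['d'];im,d=env.read_camera('top');P=cloud('top',d);h=cv2.cvtColor(im,cv2.COLOR_BGR2HSV);X,Y,Z=P[...,0],P[...,1],P[...,2]
m=(X>.52)&(X<.71)&(Y>.04)&(Y<.24)&(h[...,0]>100)&(h[...,0]<130)&(h[...,1]>120)&(abs(Z-.006)<.015)
print('mat',cv2.minAreaRect(P[m][:,:2].astype(np.float32)),P[m].mean(0),m.sum())
mat=P[m].mean(0)
A=axes(198.2,0); st=env.get_state()
rows([mat[0]-.0617,mat[1]-.0203,.3],A,st)
E
```

```text
clock: 9.8
tcp_pos: [0.5099, -0.0613, 0.3085]
orientation: [-0.002, -0.347, 0.938, 0.002]
wrist_force: [-0.5, 1.0, -5.7]
finger_gap: 0.0226
grip_force: 115.4
yel top 2185 [ 0.542  -0.1366  0.1238] az 130.5 [0.0061 0.024 ]
   rect [ 0.5424 -0.1367] [0.021  0.0838] 40.6
cap 1116 [ 0.5933 -0.1957  0.1509] az -138.45 [0.0064 0.0073]
   rect [ 0.5937 -0.1957] [0.028  0.0266] 66.6
  plane n [-0.31   0.369  0.876] tilt 0.5025420503860035 az 129.99173976675834 998 centre [ 0.5935 -0.1956  0.151 ] 0.01479739136993885
tab top 192 [ 0.4518 -0.1631  0.1178] az 165.06 [0.0023 0.0045]
   rect [ 0.4516 -0.1633] [0.0078 0.0157] 72.2
red arm 1583 [ 0.5268 -0.1865  0.0861] az 162.04 [0.0036 0.0418]
   rect [ 0.5288 -0.1937] [0.0372 0.1669] 78.8
[ 0.50985819 -0.06130872  0.30850442] 9.8
mat ((0.6172640323638916, 0.14208710193634033), (0.14614742994308472, 0.1452471911907196), 4.741459369659424) [0.6166462  0.14198024 0.00626522] 1811
travel [-1.281  0.899  0.084] rot [ 0.004 -0.003  0.375]
```

Pin home is confirmed: cap centre is 151 mm up and 20 mm from the stem axis, and the lever has not moved. Next the mallet goes back to the mat.

```bash
python3 -m pendant '[{"travel":[-0.3,0.2,0],"rot":[0,0,0],"fingers":-1},{"travel":[-0.657,0.48,0.04],"rot":[0,0,0],"fingers":-1},{"travel":[-0.657,0.48,0.04],"rot":[0,0,0],"fingers":-1}]' >/dev/null
python3 -m pendant '[{"travel":[-0.3,0.2,0],"rot":[0.002,-0.002,0.13],"fingers":-1},{"travel":[-0.657,0.48,0.04],"rot":[0.004,-0.003,0.26],"fingers":-1},{"travel":[-0.657,0.48,0.4],"rot":[0.004,-0.003,0.375],"fingers":-1},{"travel":[-0.657,0.48,0.85],"rot":[0.004,-0.003,0.375],"fingers":-1},{"travel":[-0.657,0.48,0.85],"rot":[0.004,-0.003,0.375],"fingers":-1},{"travel":[-0.657,0.48,0.85],"rot":[0.004,-0.003,0.375],"fingers":-1}]'
python3 -c "
from h import *
rows([.5533,.1297,.075],axes(198.2))
rows([.5533,.1297,.0585],axes(198.2))"
```

```text
clock: 10.8
tcp_pos: [0.5514, 0.1302, 0.2037]
orientation: [-0.001, -0.159, 0.987, 0.001]
wrist_force: [1.3, -0.2, -4.6]
finger_gap: 0.022
grip_force: 115.2
travel [-0.016 -0.012  1.072] rot [ 0.002 -0.002  0.001]
travel [-0.017 -0.012  1.21 ] rot [ 0.002 -0.002  0.001]
```

```bash
python3 -m pendant '[{"travel":[-0.016,-0.012,0.35],"rot":[0.002,-0.002,0],"fingers":-1},{"travel":[-0.016,-0.012,0.7],"rot":[0.002,-0.002,0],"fingers":-1},{"travel":[-0.016,-0.012,1],"rot":[0.002,-0.002,0],"fingers":-1},{"travel":[-0.016,-0.012,1],"rot":[0.002,-0.002,0],"fingers":-1},{"travel":[-0.016,-0.012,1],"rot":[0.002,-0.002,0],"fingers":-1}]'
python3 -m pendant '[{"travel":[0,0,0.08],"rot":[0,0,0],"fingers":-1},{"travel":[0,0,0.14],"rot":[0,0,0],"fingers":-1},{"travel":[0,0,0.18],"rot":[0,0,0],"fingers":-1},{"travel":[0,0,0.18],"rot":[0,0,0],"fingers":-1}]'
python3 -c "
from h import *
rows([.5533,.1297,.0585],axes(198.2))"
```

```text
clock: 11.3
tcp_pos: [0.5574, 0.1294, 0.087]
orientation: [0.003, -0.158, 0.987, -0.0]
wrist_force: [0.9, -0.1, -4.6]
finger_gap: 0.0227
grip_force: 115.2
clock: 11.7
tcp_pos: [0.5548, 0.1296, 0.062]
orientation: [0.001, -0.158, 0.987, 0.0]
wrist_force: [-0.8, 0.2, -6.0]
finger_gap: 0.0227
grip_force: 115.5
travel [0.012 0.005 0.03 ] rot [-0.     0.001  0.   ]
```

```bash
python3 -m pendant '[{"travel":[0,0,0.015],"rot":[0,0,0],"fingers":-1},{"travel":[0,0,0.03],"rot":[0,0,0],"fingers":-1},{"travel":[0,0,0.035],"rot":[0,0,0],"fingers":-1},{"travel":[0,0,0.035],"rot":[0,0,0],"fingers":-1}]'

```

```text
clock: 12.1
tcp_pos: [0.5553, 0.1296, 0.0583]
orientation: [0.001, -0.158, 0.987, 0.0]
wrist_force: [0.0, 0.3, -4.8]
finger_gap: 0.0225
grip_force: 115.9
```

```bash
python3 -m pendant '[{"travel":[0,0,0.008],"rot":[0,0,0],"fingers":-1},{"travel":[0,0,0.015],"rot":[0,0,0],"fingers":-1},{"travel":[0,0,0.015],"rot":[0,0,0],"fingers":-1}]'

```

```text
clock: 12.4
tcp_pos: [0.5553, 0.1296, 0.058]
orientation: [0.001, -0.158, 0.987, -0.0]
wrist_force: [-5.8, -1.7, 6.6]
finger_gap: 0.0225
grip_force: 117.6
```

```bash
python3 -m pendant '[{"travel":[0,0,-0.006],"rot":[0,0,0],"fingers":-0.2},{"travel":[0,0,-0.006],"rot":[0,0,0],"fingers":0},{"travel":[0,0,-0.006],"rot":[0,0,0],"fingers":0.3},{"travel":[0,0,-0.006],"rot":[0,0,0],"fingers":0.6},{"travel":[0,0,-0.006],"rot":[0,0,0],"fingers":0.6},{"travel":[0,0,-0.2],"rot":[0,0,0],"fingers":0.6},{"travel":[0,0,-0.6],"rot":[0,0,0],"fingers":0.6},{"travel":[0,0,-1],"rot":[0,0,0],"fingers":0.6},{"travel":[0,0,-1],"rot":[0,0,0],"fingers":0.6}]'
python3 -m pendant '[{"travel":[0,0,-0.4],"rot":[0,0,0],"fingers":0.6},{"travel":[0,0,-0.6],"rot":[0,0,0],"fingers":0.6},{"travel":[0,0,-0.6],"rot":[0,0,0],"fingers":0.6}]'
python3 - <<'E'
from h import *
st=env.get_state(); im,d=env.read_camera('wrist'); P=cloud('wrist',d,st); cv2.imwrite('pics/w2.png',im)
X,Y,Z=P[...,0],P[...,1],P[...,2]; reg=(X>.42)&(X<.75)&(Y>.03)&(Y<.24)&(d>0)
q=P[reg&(Z>.088)&(Z<.11)]; (c,r)=cv2.minEnclosingCircle(q[:,:2].astype(np.float32)); print('head',c,r,np.median(q,0))
q=P[reg&(Z>.06)&(Z<.08)&(X<.56)]; print('handle',line(q),np.percentile(q,[1,50,99],0))
S=np.array([.6066,-.2104,.118])
def lev(az,r,z=None,s=None): a=np.radians(az); rows([S[0]+r*np.cos(a),S[1]+r*np.sin(a),z],axes(az),st)
lev(130.7,.10,.235)
E
```

```text
clock: 13.3
tcp_pos: [0.5591, 0.13, 0.1836]
orientation: [0.007, -0.158, 0.987, -0.0]
wrist_force: [1.6, 0.1, -0.4]
finger_gap: 0.0682
grip_force: 0.0
clock: 13.6
tcp_pos: [0.557, 0.1298, 0.2523]
orientation: [0.005, -0.158, 0.987, -0.0]
wrist_force: [0.0, 0.4, -0.3]
finger_gap: 0.0681
grip_force: 0.0
head (0.6165247559547424, 0.1494988054037094) 0.032008714973926544 [0.61394094 0.14885295 0.09608598]
handle (array([0.49275852, 0.10899434, 0.07096607]), np.float64(-161.505764465994), array([0.00684108, 0.03717583])) [[0.43761407 0.08338361 0.06722881]
 [0.49275852 0.10899434 0.07096607]
 [0.55857509 0.13873259 0.07277421]]
travel [ 0.813 -2.052  0.141] rot [0.003 0.009 1.125]
```

View pics/w2.png

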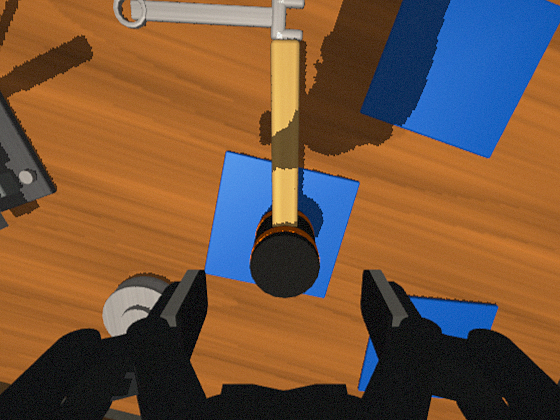

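The mallet stands upright at (285,263), head at (0.6165,0.1495), well inside the mat. Next is the lever.

```bash
python3 -m pendant '[{"travel":[0.135,-0.34,0],"rot":[0,0,0],"fingers":0.6},{"travel":[0.271,-0.684,0],"rot":[0,0,0],"fingers":0.6},{"travel":[0.271,-0.684,0],"rot":[0,0,0],"fingers":0.6}]' >/dev/null
python3 -m pendant '[{"travel":[0.271,-0.684,0],"rot":[0,0,0],"fingers":0.6},{"travel":[0.271,-0.684,0],"rot":[0,0,0],"fingers":0.6},{"travel":[0.271,-0.684,0],"rot":[0,0,0],"fingers":0.6}]' >/dev/null
python3 -m pendant '[{"travel":[0.271,-0.684,0.14],"rot":[0.003,0.009,0.14],"fingers":0.6},{"travel":[0.271,-0.684,0.14],"rot":[0.003,0.009,0.28],"fingers":0.6},{"travel":[0.271,-0.684,0.14],"rot":[0.003,0.009,0.42],"fingers":0.6},{"travel":[0.271,-0.684,0.14],"rot":[0.003,0.009,0.56],"fingers":0.6},{"travel":[0.271,-0.684,0.14],"rot":[0.003,0.009,0.7],"fingers":0.6},{"travel":[0.271,-0.684,0.14],"rot":[0.003,0.009,0.84],"fingers":0.6},{"travel":[0.271,-0.684,0.14],"rot":[0.003,0.009,0.98],"fingers":0.6},{"travel":[0.271,-0.684,0.14],"rot":[0.003,0.009,0.98],"fingers":0.6}]'
cat >> h.py <<'E'
S=np.array([.6066,-.2104])
def lev(az,r,z):
    a=np.radians(az); rows([S[0]+r*np.cos(a),S[1]+r*np.sin(a),z],axes(az))
E
python3 valve.py v3; python3 -c "
from h import *
lev(130.7,.1,.15); lev(130.7,.1,.12)"
```

```text
clock: 15.05
tcp_pos: [0.5389, -0.1336, 0.2301]
orientation: [-0.004, 0.347, 0.938, -0.001]
wrist_force: [-0.0, -0.1, -0.2]
finger_gap: 0.0685
grip_force: 0.0
yel top 3378 [ 0.5409 -0.1341  0.1238] az 130.46 [0.0062 0.024 ]
   rect [ 0.5432 -0.1364] [0.0219 0.0855] 40.5
cap 1423 [ 0.5934 -0.1951  0.151 ] az -142.99 [0.0065 0.0072]
   rect [ 0.5943 -0.1949] [0.0302 0.0266] 13.1
  plane n [-0.31   0.354  0.882] tilt 0.48996011679802837 az 131.1515992221853 1309 centre [ 0.5935 -0.1948  0.1509] 0.014855600893497467
tab top 308 [ 0.4518 -0.1623  0.1174] az 163.18 [0.0024 0.0043]
   rect [ 0.4517 -0.163 ] [0.008  0.0152] 71.8
red arm 2079 [ 0.5248 -0.1848  0.0861] az 163.65 [0.0047 0.0439]
   rect [ 0.5305 -0.1927] [0.0367 0.1792] 78.9
[ 0.53893685 -0.13357388  0.23014379] 15.05
travel [-0.025  0.011  0.669] rot [-0.006 -0.006  0.149]
travel [-0.027  0.013  0.919] rot [-0.006 -0.006  0.149]
```

```bash
python3 -m pendant '[{"travel":[-0.026,0.012,0.2],"rot":[-0.006,-0.006,0.149],"fingers":0.6},{"travel":[-0.026,0.012,0.5],"rot":[-0.006,-0.006,0.149],"fingers":0.6},{"travel":[-0.026,0.012,0.75],"rot":[-0.006,-0.006,0.149],"fingers":0.6},{"travel":[-0.026,0.012,0.9],"rot":[-0.006,-0.006,0.149],"fingers":0.6},{"travel":[-0.026,0.012,0.9],"rot":[-0.006,-0.006,0.149],"fingers":0.6},{"travel":[-0.026,0.012,0.9],"rot":[-0.006,-0.006,0.149],"fingers":0.6}]'
python3 -c "
from h import *
lev(130.7,.1,.12)"
python3 -m pendant '[{"travel":[0,0,0],"rot":[0,0,0],"fingers":-0.1},{"travel":[0,0,0],"rot":[0,0,0],"fingers":-1},{"travel":[0,0,0],"rot":[0,0,0],"fingers":-1},{"travel":[0,0,0],"rot":[0,0,0],"fingers":-1},{"travel":[0,0,0],"rot":[0,0,0],"fingers":-1},{"travel":[0,0,0],"rot":[0,0,0],"fingers":-1},{"travel":[0,0,0],"rot":[0,0,0],"fingers":-1}]' 40
python3 -c "
from h import *
st=env.get_state(); p=st['tcp_pos'][:2]-S; r=np.hypot(*p); a0=np.degrees(np.arctan2(p[1],p[0])); print(r,a0)
for k in range(1,9): lev(130.7+32.3*k/8,.1,.12)"
```

```text
clock: 15.7
tcp_pos: [0.5416, -0.1354, 0.1234]
orientation: [0.0, 0.418, 0.908, -0.0]
wrist_force: [1.1, -0.1, -0.4]
finger_gap: 0.0684
grip_force: 0.0
travel [0.006 0.003 0.028] rot [ 0.     0.001 -0.002]
clock: 16.4
tcp_pos: [0.5424, -0.136, 0.1246]
orientation: [0.002, 0.419, 0.908, 0.0]
wrist_force: [-0.2, 1.0, 5.4]
finger_gap: 0.0208
grip_force: 43.2
0.09825564858122958 130.79787873164614
travel [ 0.012 -0.057  0.038] rot [ 0.002  0.003 -0.071]
travel [ 0.006 -0.116  0.038] rot [ 0.001  0.003 -0.138]
travel [-0.005 -0.174  0.038] rot [ 0.001  0.003 -0.205]
travel [-0.019 -0.23   0.038] rot [ 0.001  0.004 -0.273]
travel [-0.038 -0.286  0.038] rot [ 0.001  0.004 -0.34 ]
travel [-0.06  -0.34   0.038] rot [ 0.001  0.004 -0.407]
travel [-0.086 -0.393  0.038] rot [ 0.001  0.004 -0.474]
travel [-0.116 -0.444  0.038] rot [ 0.001  0.004 -0.542]
```

```bash
python3 -m pendant '[{"travel":[-0.002,-0.057,0],"rot":[0,0,-0.067],"fingers":-1},{"travel":[-0.008,-0.114,0],"rot":[0,0,-0.135],"fingers":-1},{"travel":[-0.018,-0.171,0],"rot":[0,0,-0.202],"fingers":-1},{"travel":[-0.032,-0.227,0],"rot":[0,0,-0.27],"fingers":-1},{"travel":[-0.05,-0.281,0],"rot":[0,0,-0.337],"fingers":-1},{"travel":[-0.072,-0.335,0],"rot":[0,0,-0.404],"fingers":-1},{"travel":[-0.098,-0.387,0],"rot":[0,0,-0.471],"fingers":-1},{"travel":[-0.127,-0.437,0],"rot":[0,0,-0.539],"fingers":-1},{"travel":[-0.127,-0.437,0],"rot":[0,0,-0.539],"fingers":-1},{"travel":[-0.127,-0.437,0],"rot":[0,0,-0.539],"fingers":-1}]'
cat > chk.py <<'E'
from h import *
import sys
st=env.get_state(); im,d=env.read_camera('wrist'); P=cloud('wrist',d,st); cv2.imwrite('pics/%s.png'%sys.argv[1],im)
p=st['tcp_pos'][:2]-S; q=st['orientation'];x=R.from_quat([q[1],q[2],q[3],q[0]]).as_matrix()[:,0]
print('tcp r,az',np.hypot(*p),np.degrees(np.arctan2(p[1],p[0])),'tool x az',np.degrees(np.arctan2(x[1],x[0])))
lev(163.0,.0983,st['tcp_pos'][2])
E
python3 chk.py c1; python3 valve.py c2
```

```text
clock: 17.4
tcp_pos: [0.5124, -0.1821, 0.1246]
orientation: [0.002, 0.149, 0.989, -0.001]
wrist_force: [-1.3, 0.4, 5.0]
finger_gap: 0.0211
grip_force: 43.3
tcp r,az 0.09836673565627999 163.2839601078746 tool x az 162.83308941895467
travel [-0.001  0.004 -0.   ] rot [-0.001  0.004 -0.003]
yel top 9245 [ 0.5081 -0.1807  0.1238] az 163.23 [0.0061 0.0239]
   rect [ 0.5124 -0.1826] [0.0383 0.0854] 61.2
cap 2140 [ 0.5031 -0.1799  0.1716] az 73.02 [0.0075 0.0352]
   rect [ 0.5081 -0.1805] [0.1203 0.0299] 75.6
  plane n [ 0.675 -0.2    0.71 ] tilt 0.7813790154134935 az -16.518704048754774 1049 centre [ 0.4983 -0.1781  0.1843] 0.05904664099216461
tab top 1003 [ 0.4559 -0.1646  0.1228] az 164.18 [0.0098 0.0165]
   rect [ 0.4997 -0.1828] [0.0914 0.0868] 21.7
red arm 668 [ 0.4732 -0.1699  0.0862] az 162.37 [0.0032 0.0166]
   rect [ 0.5177 -0.1823] [0.0268 0.1539] 72.3
[ 0.51237016 -0.18204906  0.12463356] 17.45
```

```bash
python3 -m pendant '[{"travel":[0,0,0],"rot":[0,0,0],"fingers":-0.3},{"travel":[0,0,0],"rot":[0,0,0],"fingers":0},{"travel":[0,0,0],"rot":[0,0,0],"fingers":0.3},{"travel":[0,0,0],"rot":[0,0,0],"fingers":0.5},{"travel":[0,0,0],"rot":[0,0,0],"fingers":0.5},{"travel":[0,0,-0.3],"rot":[0,0,0],"fingers":0.5},{"travel":[0,0,-0.7],"rot":[0,0,0],"fingers":0.5},{"travel":[0,0,-0.95],"rot":[0,0,0],"fingers":0.5},{"travel":[0,0,-0.95],"rot":[0,0,0],"fingers":0.5},{"travel":[0,0,-0.95],"rot":[0,0,0],"fingers":0.5}]'
python3 valve.py f1
python3 - <<'E'
from h import *
im,d=env.read_camera('top'); P=cloud('top',d)
cv2.imwrite('pics/f_top.png',cv2.resize(im,(800,600)))
for t in ['mallet','bin','can','pulley','wrench']:
    for r in env.outline_of('top',t)[:1]:
        q=P[r['mask']&(d>0)]; print(t,round(r['conf'],2),np.round(r['xy']),np.round(np.median(q,0),3))
E
```

```text
clock: 18.5
tcp_pos: [0.5119, -0.1816, 0.2379]
orientation: [0.002, 0.149, 0.989, -0.001]
wrist_force: [0.7, -0.0, -0.8]
finger_gap: 0.064
grip_force: 0.0
yel top 3229 [ 0.5099 -0.1813  0.1237] az 163.03 [0.0062 0.024 ]
   rect [ 0.5128 -0.1823] [0.0219 0.0852] 73.1
cap 1321 [ 0.5872 -0.2045  0.151 ] az 71.48 [0.0065 0.0072]
   rect [ 0.5886 -0.2035] [0.0307 0.0269] 29.3
  plane n [-0.449  0.139  0.883] tilt 0.4894330488787881 az 162.77381031100637 1219 centre [ 0.587  -0.2045  0.1509] 0.014608790166676044
tab top 256 [ 0.4514 -0.1634  0.1182] az 162.48 [0.0022 0.0046]
   rect [ 0.4514 -0.1634] [0.0069 0.0155] 72.8
red arm 415 [ 0.5221 -0.1844  0.086 ] az 163.46 [0.0101 0.066 ]
   rect [ 0.5326 -0.1869] [0.0404 0.1542] 72.3
[ 0.51188068 -0.18157128  0.23791691] 18.5
mallet 0.71 [239. 204.] [0.586 0.13  0.076]
bin 0.83 [418. 283.] [ 0.32  -0.464  0.009]
can 0.59 [137. 301.] [0.286 0.427 0.143]
pulley 0.73 [271. 150.] [0.766 0.019 0.027]
wrench 0.53 [274. 250.] [0.429 0.019 0.007]
```

View pics/f1.png

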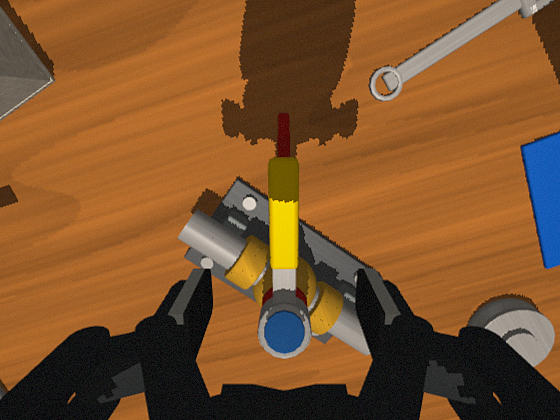

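The lever at (284,225) lines up with the red pointer's tab at (284,130). Both lie at 163° from the stem to within about 0.2°. The pin's cap at (285,333) is still home, the mallet stands on its mat and the bystanders have not moved.

```bash
python3 -c "
from workcell import env
print(env.hand_in())"
```

```text
the job is handed in; nothing more can be done
None
```

I drove the pin fully home with the mallet, then turned the lever to within about 0.2° of the red pointer; the mallet stands upright well on the right-hand mat, nothing else on the bench was disturbed, and the job was handed in at about 19 s.

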